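Pin the roll-up vent winch

ROBOT

A 6-joint arm with a two-finger parallel gripper is mounted at the origin on the work surface. World frame = base frame: x ahead of the robot, y to its left, z up, the work surface at z = 0. Lengths are in m, angles in rad, forces in N, time in s.
With the tool pointing down it reaches from about 0.25 to 0.8 m from the base axis. Payload 8.5 kg.
Tool frame: the origin (TCP) lies midway between the tips of the shut fingers; the grasp point (between the pads) lies 19 mm behind it (robot.grip_depth is the distance from the TCP to the grasp point, in m); y points along the fingers, z is the direction in which the jaws open and shut, and the axes are right-handed (so a half turn about y gives the same grasp; the last joint's range is limited). The gripper opens to 85 mm and grips with 20 to 120 N. Pads are 22 mm wide; open, the fingers measure 114 mm over their backs; the gripper's body (76 mm by 85 mm) begins 54 mm behind the grasp point. The pads swing forward as they close: fully open they stand 13 mm farther back than shut.
Start: joints at [0, 0.238, -0.013, 1.319, 0, 1.571], TCP at [0.525, -0, 0.231] pointing down, gripper open.
Joint ranges: [-2.66, 2.66], [-1.03, 1.9], [-1.14, 1.46], [-1.82, 2.27], [-1.45, 1.34], [-3.14, 3.14]. Speed limits (rad/s): [2.22, 2.22, 2.79, 3.14, 3.14, 3.14].

INTERFACE

Orientations are given as a rotation vector (axis times angle).
In Python, from workcell import robot, optics, sign_off gives the robot as it stands.
- The arm moves only by the shell command python3 -m pendant 'ROWS' [OPENING]. ROWS is JSON, a list of rows, each an object of numbers: "dx", "dy", "dz": the shift along the world's x, y, z in cm; "wx", "wy", "wz": the turn, a rotation vector about the world's x, y, z in rad. A call has 1 to 5 rows; each row is the pose to reach, as a shift and turn from the pose commanded when the call began; what a row does not reach only later rows make up. A row lasts 1/8 s, in which the tool goes at most 62.5 mm and 10.7 degrees, less where a joint would pass 70% of its speed; a pose out of reach is approached as far as the arm can. A call with a gripper value outside its range is refused whole. OPENING is the finger opening in cm, from 0 to 8.54, set as the call begins (- or left out, the last holds). The fingers move at their own pace and stop on an object; the grip force is fixed at half the most. Time passes only in rows, so rows that repeat a pose let the fingers close. It gives the time, the measured TCP pose, the force and the opening at its end, in the units of the state.
- robot.observe(): the state, without advancing time (a new reading comes with each control period).
- optics.get_image(name): name is "scene" or "side" or "wrist"; returns a dict with "color" (384x512x3 uint8, red, green, blue), "depth" (384x512 float32, m along the optical axis (not along the pixel's ray), 0 where there is no reading), "fx", "fy", "cx", "cy" (pixels), "R" (3x3) and "t" (3): a world point X has camera coordinates R X + t. Camera axes: x right, y down, z forward; pixel columns grow to the right and rows downward; lengths in m; the calibration is good to about 2 mm. The wrist camera is an equidistant fisheye: a pixel r from the principal point sees the ray r / f radians off the axis. A picture is of the moment at which its call begins.
- sign_off(): hands the job in, once; it reports no verdict.
Trained networks look in a picture, given as the dict that the camera call returned (one of the last four; its "shot" number tells which), for a name from the list of things; names that differ only in an ending like _2 or _b are one class to them, and where a whole thing is asked for, a point or a joint stands for the part that bears it (a point fixed in the world has none). Each returns a list of dicts, best first, with "confidence" (0 to 1); they miss things now and then, are a little off and sometimes report something else, mostly with a low value. They report only what shows in the picture. A call takes as long as a camera call. They do not tell look-alikes from the thing itself.
- optics.silhouettes(query, picture): "mask" (384x512 bool, what is visible of it) and "position" ([row, column] as shares, 0 to 1, of the picture: columns of its width, rows of its height, amid what is visible of it).
- optics.pinpoint(query, picture): "position" ([row, column] as shares, 0 to 1, of the picture: columns of its width, rows of its height: a listed point, or the origin of a listed thing).
The state is a dict: "t": time; "q": joint angles; "joint_velocities": joint speeds; "tau": joint torques, N m; "tcp_pos": TCP position; "ee_rot": TCP orientation; "wrist_force": force on the tool from outside, world axes, zero at the start; "ft_torque": the same for the moment, N m; "opening": finger opening in m.
Only numpy, scipy, OpenCV 4.12 (cv2) and the standard library are available. Lean on these libraries where they do the work, as an engineer would, in place of code of your own. Each camera call takes 0.05 s, during which the arm holds its last target.

TASK

Lock the greenhouse's roll-up vent winch on the bench: swing its crank up until it stands straight up, so that the cross-hole in the shaft lines up with the hole in the winch's top plate, and leave it there. Then take the locking pin from the wooden tool rack (of the three tools standing in it, the one with a wide flat collar under a straight round grip) and push it down through plate and shaft until its collar lies flat on the plate. Let go of it.

Things in the scene. Friction and masses are not known exactly. Their poses are not given: they have to be found in the camera images.
- lock_pin: Steel pin hanging by its collar in the 105 mm tall rack. Origin: axis at the collar's underside, z up. Shank 14 dia, 84 long, below it; collar 50 dia, 6 thick; round grip 26 dia from 6 to 52 mm above. 0.11-0.22 kg. Lift 90 mm to clear. Rack: 3 places 80 mm apart in a row about along x (15 deg askew): close fingers along y. Beside it: wooden T dibber, ball-headed peg, tops 60 mm above the rack.
- vent_winch: Steel winch. Origin on the bench right below the lock hole; z up; y along the shaft towards the crank; x away from the robot (turned up to 17 deg). Top plate 100 x 98 mm, upper face at z 98 mm, round hole 32 dia in its middle. Under it the shaft, axis at z 56 mm, 60 thick, with a square cross-hole 32 wide along the crank arm's direction; then free down to z 6 mm. Spool at -y, lower than the plate.
- crank_grip (a point): Middle of the crank's hand grip, a black bar 22 mm in diameter, 78 mm long, lying along the winch's y; pinch it from above. It is 100 mm from the shaft's axis at the end of the crank arm, and 120 mm along the winch's +y from the lock hole; the arm joins the grip's end nearer the winch. Upright, its top is 167 mm above the bench: carry the pin clear over it.
- crank (a joint): Crank and shaft angle, rad: 0 = crank straight up, holes in line; positive leans along the winch's +x, away from the robot. Starts at 0.6 to 1.1; stops at -1.2 and 1.2, none at 0. Friction holds it where it is left (about 4 N at the grip moves it). The pin passes freely within 0.15 of 0.
There are look-alikes about, which are no part of the job. Leave any yellow look-alike of the lock_pin alone.

How it is judged:
By the outcome, as a careful person would: the job done as asked, in the order asked, and still so for the second after the job is handed in, with the robot touching nothing.
It also fails if it takes over 58 s, if anything falls off the work surface, if the arm or the gripper's body presses on something with over 40 N, if the wrist force passes 120 N, or if a joint passes its speed limit or range.

## Working session

There is one attempt and no reset: what is moved stays moved. The work goes in short steps, Python scripts to look and compute and a shell command to move; the robot and the scene stay as the last step left them, time stands still between calls to the robot, and variables do not carry over. Pictures are saved under pics/ and viewed, and the job is handed in when it is done.

```bash
ls; mkdir -p pics; cat > h.py <<'E'
import numpy as np, cv2
from workcell import robot, optics
def world(p,r,c,d=None):
    r=int(round(r));c=int(round(c))
    if d is None:
        w=p['depth'][max(r-1,0):r+2,max(c-1,0):c+2]; w=w[w>0]; d=np.median(w) if len(w) else 0
    X=np.array([(c-p['cx'])/p['fx']*d,(r-p['cy'])/p['fy']*d,d])
    return p['R'].T@(X-p['t'])
def cloud(p):
    r,c=np.indices(p['depth'].shape);d=p['depth']
    X=np.stack([(c-p['cx'])/p['fx']*d,(r-p['cy'])/p['fy']*d,d],-1)
    W=(X-p['t'])@p['R']; W[d<=0]=np.nan
    return W
def proj(p,X):
    x=p['R']@np.array(X)+p['t']; return x[1]/x[2]*p['fy']+p['cy'], x[0]/x[2]*p['fx']+p['cx']
def save(p,n): cv2.imwrite('pics/'+n,p['color'][:,:,::-1])
E
python3 - <<'E'
from h import *
np.set_printoptions(precision=3,suppress=True)
s=robot.observe(); print(s['t'],s['tcp_pos'],s['ee_rot'],s['opening'])
for n in ['scene','side']:
    p=optics.get_image(n); save(p,n+'0.png'); np.savez(n+'0.npz',**p)
    print(n,-p['R'].T@p['t'])
    for q in ['lock_pin','vent_winch','crank_grip']:
        for o in optics.pinpoint(q,p)[:4]:
            r,c=o['position'][0]*384,o['position'][1]*512
            print(q,round(o['confidence'],2),round(r),round(c),world(p,min(r,383),min(c,511)))
E
```

```text
pics
0.0 [ 0.525 -0.     0.231] [-1.21   1.21  -1.209] 0.08542635901573316
scene [1.229 0.206 0.854]
lock_pin 0.89 252 288 [0.702 0.159 0.107]
lock_pin 0.83 214 379 [0.563 0.345 0.107]
lock_pin 0.75 263 328 [0.706 0.244 0.094]
lock_pin 0.65 257 372 [0.672 0.333 0.092]
vent_winch 0.87 204 153 [ 0.547 -0.216  0.009]
crank_grip 0.74 205 174 [ 0.635 -0.11   0.125]
crank_grip 0.63 202 152 [ 0.573 -0.201  0.049]
side [ 0.052 -0.411  0.483]
lock_pin 0.89 179 220 [0.569 0.228 0.111]
lock_pin 0.86 186 276 [0.669 0.149 0.09 ]
lock_pin 0.85 172 253 [0.684 0.241 0.091]
lock_pin 0.5 172 184 [0.552 0.344 0.095]
vent_winch 0.88 334 390 [ 0.537 -0.229  0.007]
crank_grip 0.81 225 367 [ 0.617 -0.118  0.126]
```

```bash
python3 - <<'E'
import cv2
for n in ['scene','side']:
    i=cv2.imread(f'pics/{n}0.png'); cv2.imwrite(f'pics/{n}0b.png',cv2.resize(i,(800,600),interpolation=cv2.INTER_CUBIC))
E
```

```text
(no output)
```

View pics/scene0b.png

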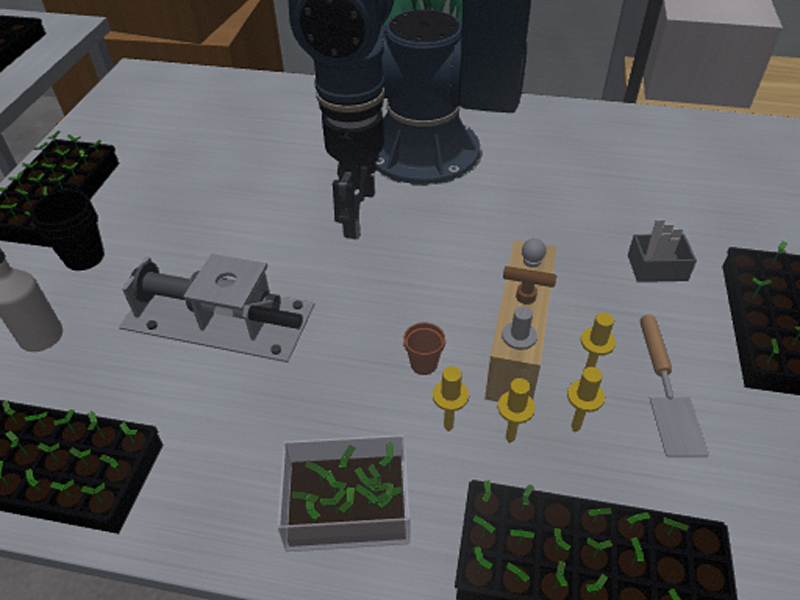

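View pics/side0b.png

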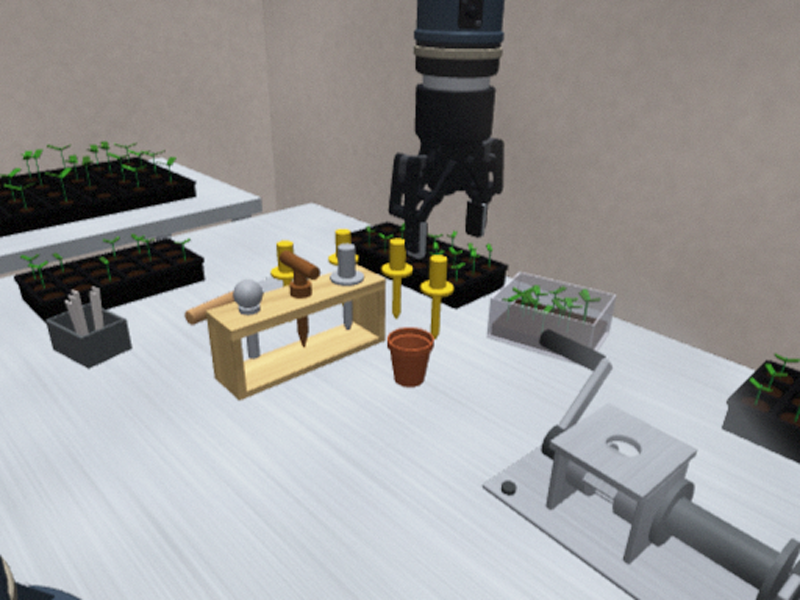

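The grey lock pin stands in the rack's far place, at (row 325, col 521) in the scene view. The four yellow pins are decoys. The winch plate hole is at (280, 228), and the crank leans away from the robot with its grip at (316, 275). Next I'll measure these precisely.

```bash
cat > m.py <<'E'
from h import *
np.set_printoptions(precision=4,suppress=True)
import sys
tag=sys.argv[1]
for n in ['scene','side']:
    p=dict(np.load(f'{n}{tag}.npz')); W=cloud(p); x,y,z=W[...,0],W[...,1],W[...,2]
    C=p['color'].astype(int); sat=C.max(-1)-C.min(-1)
    m=(abs(z-.098)<.006)&(x>.4)&(x<.7)&(y<-.1)&(y>-.35)
    P=W[m]; rect=cv2.minAreaRect((P[:,:2]*1000).astype(np.float32)); print(n,'plate',m.sum(),rect,np.median(P[:,2]))
    # hole: plate mask holes
    mm=m.astype(np.uint8); cs,h=cv2.findContours(mm,cv2.RETR_CCOMP,cv2.CHAIN_APPROX_NONE)
    for c,hh in zip(cs,h[0]):
        if hh[3]>=0 and cv2.contourArea(c)>10:
            M=cv2.moments(c);cc=M['m10']/M['m00'];r=M['m01']/M['m00']
            ray=p['R'].T@np.array([(cc-p['cx'])/p['fx'],(r-p['cy'])/p['fy'],1]); o=-p['R'].T@p['t']
            print(' hole',r,cc,o+ray*(.098-o[2])/ray[2])
    # grip: dark points
    m=(C.max(-1)<75)&(z>.05)&(z<.19)&(x>.45)&(x<.75)&(y<-.03)&(y>-.24)
    P=W[m]; print(' grip',len(P),np.median(P,0),P.min(0) if len(P) else 0,P.max(0) if len(P) else 0)
    # pin grip
    for lo,hi,nm in [(.1455,.162,'top'),(.118,.145,'grip'),(.106,.115,'collar')]:
        m=(sat<40)&(z>lo)&(z<hi)&(abs(x-.57)<.05)&(abs(y-.23)<.05)
        P=W[m]; 
        if len(P): print(' pin',nm,len(P),P.mean(0),P.min(0),P.max(0))
E
python3 m.py 0
```

```text
scene plate 1194 ((544.7567138671875, -210.4677276611328), (133.72073364257812, 103.11542510986328), 87.2594985961914) 0.09938585702866488
 hole 179.45454545454547 144.53977272727272 [ 0.5457 -0.2207  0.098 ]
 grip 663 [ 0.6067 -0.1441  0.1152] [ 0.4988 -0.2393  0.0502] [ 0.64   -0.0694  0.1382]
 pin top 123 [0.5886 0.2413 0.156 ] [0.5734 0.2285 0.1455] [0.5992 0.2541 0.1616]
 pin grip 100 [0.5911 0.241  0.1312] [0.5202 0.2285 0.1181] [0.5995 0.2541 0.1444]
 pin collar 207 [0.5916 0.2415 0.1116] [0.5204 0.2161 0.1061] [0.6106 0.2788 0.115 ]
side plate 3005 ((550.1195678710938, -208.47779846191406), (127.19200897216797, 111.8552017211914), 86.32247924804688) 0.09775761998247472
 hole 285.8666666666667 398.4293333333333 [ 0.5408 -0.2239  0.098 ]
 grip 393 [ 0.618  -0.1066  0.1244] [ 0.5083 -0.1722  0.0503] [ 0.6309 -0.0709  0.1336]
 pin top 83 [0.5813 0.2359 0.1529] [0.5705 0.2275 0.1457] [0.5968 0.2515 0.1577]
 pin grip 124 [0.5788 0.2343 0.1314] [0.5718 0.2263 0.1181] [0.5929 0.2518 0.1449]
 pin collar 141 [0.5777 0.2333 0.1101] [0.5599 0.215  0.1061] [0.606 0.264 0.115]
```

```bash
cat > m2.py <<'E'
from h import *
np.set_printoptions(precision=4,suppress=True)
import sys
tag=sys.argv[1]
for n in ['scene','side']:
    p=dict(np.load(f'{n}{tag}.npz')); W=cloud(p); x,y,z=W[...,0],W[...,1],W[...,2]
    C=p['color'].astype(int); g=C.mean(-1)
    m=(abs(z-.098)<.006)&(x>.45)&(x<.65)&(y<-.15)&(y>-.3)&(g>90)
    k,l,st,_=cv2.connectedComponentsWithStats(m.astype(np.uint8),connectivity=4)
    i=1+st[1:,4].argmax(); mk=(l==i).astype(np.uint8)
    cs,_=cv2.findContours(mk,cv2.RETR_EXTERNAL,cv2.CHAIN_APPROX_NONE)
    c=max(cs,key=len)[:,0,:]; o=-p['R'].T@p['t']
    rays=np.stack([(c[:,0]-p['cx'])/p['fx'],(c[:,1]-p['cy'])/p['fy'],np.ones(len(c))],-1)@p['R']
    Q=o+rays*((.098-o[2])/rays[:,2])[:,None]
    r=cv2.minAreaRect((Q[:,:2]*1000).astype(np.float32)); print(n,st[i,4],r)
    m=(C.max(-1)<75)&(z>.09)&(z<.19)&(x>.45)&(x<.75)&(y<-.03)&(y>-.15)
    k,l,st,_=cv2.connectedComponentsWithStats(m.astype(np.uint8)); i=1+st[1:,4].argmax()
    P=W[l==i]; v=cv2.fitLine(P.astype(np.float32),cv2.DIST_HUBER,0,.01,.01).ravel()
    print(' grip',len(P),v, P.min(0),P.max(0))
    t=(P-v[3:])@v[:3]; print('  len',t.min(),t.max(), 'ends',v[3:]+v[:3]*t.min(),v[3:]+v[:3]*t.max())
E
python3 m2.py 0
```

```text
scene 1040 ((542.3543701171875, -223.01693725585938), (97.95037078857422, 100.39024353027344), 86.72026062011719)
 grip 338 [ 0.0918  0.9957 -0.0152  0.63   -0.1173  0.1313] [ 0.5753 -0.1497  0.0911] [ 0.64   -0.0694  0.1382]
  len -0.03338141360213918 0.04723164991550498 ends [ 0.6269 -0.1505  0.1318] [ 0.6343 -0.0703  0.1306]
side 2835 ((541.9370727539062, -223.24945068359375), (100.61946105957031, 106.84756469726562), 86.64362335205078)
 grip 323 [ 0.0913  0.9946  0.0484  0.6193 -0.1023  0.1266] [ 0.6136 -0.1317  0.1147] [ 0.6309 -0.0709  0.1336]
  len -0.030043382104576348 0.03082323977118331 ends [ 0.6165 -0.1322  0.1252] [ 0.6221 -0.0716  0.1281]
```

```bash
python3 - <<'E'
from h import *
np.set_printoptions(precision=4,suppress=True)
from scipy.spatial.transform import Rotation as R
s=robot.observe(); print(s['t'],R.from_rotvec(s['ee_rot']).as_matrix(),s['q'],s['tcp_pos'])
p=dict(np.load('scene0.npz'))
W=cloud(p);x,y,z=W[...,0],W[...,1],W[...,2];C=p['color'].astype(int)
m=(abs(z-.105)<.004)&(x>.35)&(x<.68)&(y>.15)&(y<.33)&(C[...,0]-C[...,2]>40)&(C[...,1]>110)
k,l,st,_=cv2.connectedComponentsWithStats(m.astype(np.uint8));
Q=W[m];print(m.sum(),cv2.minAreaRect((Q[:,:2]*1000).astype(np.float32)))
for zz in (.05,):
  pass
E
```

```text
0.4 [[-0.     -0.0004  1.    ]
 [-1.      0.     -0.    ]
 [-0.     -1.     -0.0004]] [-0.      0.2383 -0.0136  1.3192  0.      1.5708] [ 0.5249 -0.      0.2312]
1145 ((504.1170959472656, 245.2346649169922), (69.86881256103516, 251.72169494628906), 87.28224182128906)
```

```bash
python3 -m pendant '[{"dx":4,"dy":-4,"wz":-0.065},{"dx":8,"dy":-8,"wz":-0.065},{"dx":10,"dy":-10.5,"wz":-0.065},{"dx":10,"dy":-10.5,"dz":-3,"wz":-0.065},{"dx":10,"dy":-10.5,"dz":-3,"wz":-0.065}]' 6.5
python3 - <<'E'
from h import *
for n in ['side','wrist']:
    p=optics.get_image(n); save(p,n+'1.png')
E
```

```text
$[0]: bad value
```

View pics/side1.png

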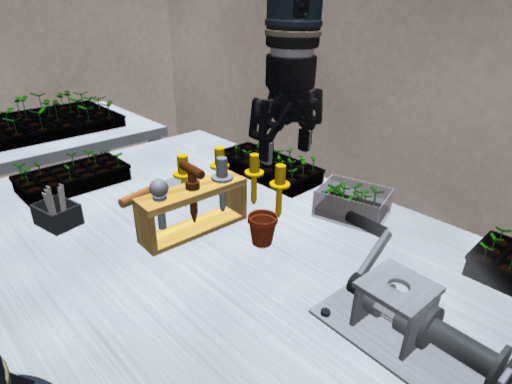

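View pics/wrist1.png

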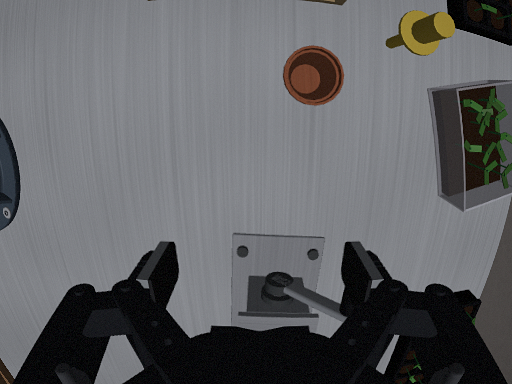

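The move was refused, so the arm hasn't moved; the side and wrist views are unchanged. Rows may need all six numbers.

```bash
python3 -m pendant '[{"dx":4,"dy":-4,"dz":0,"wx":0,"wy":0,"wz":-0.065},{"dx":8,"dy":-8,"dz":0,"wx":0,"wy":0,"wz":-0.065},{"dx":10,"dy":-10.5,"dz":0,"wx":0,"wy":0,"wz":-0.065},{"dx":10,"dy":-10.5,"dz":-3,"wx":0,"wy":0,"wz":-0.065},{"dx":10,"dy":-10.5,"dz":-3,"wx":0,"wy":0,"wz":-0.065}]' 6.5
python3 - <<'E'
from h import *
for n in ['side','wrist']:
    p=optics.get_image(n); save(p,n+'2.png')
E
```

```text
t: 1.12
tcp_pos: [0.6237, -0.1052, 0.199]
ee_rot: [-1.18, 1.261, -1.255]
wrist_force: [0.3, 0.2, 0.2]
opening: 0.0652
```

View pics/side2.png

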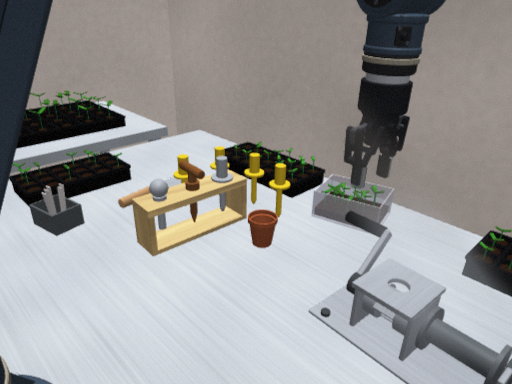

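View pics/wrist2.png

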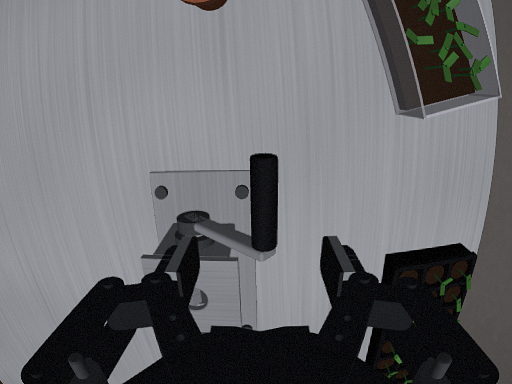

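The grip bar (wrist view, col 263) is centred between the fingers (188 to 335). I'll descend over it now.

```bash
python3 -m pendant '[{"dx":0.1,"dy":0.5,"dz":-4,"wx":0,"wy":0,"wz":0},{"dx":0.1,"dy":0.5,"dz":-8,"wx":0,"wy":0,"wz":0},{"dx":0.1,"dy":0.5,"dz":-9.5,"wx":0,"wy":0,"wz":0},{"dx":0.1,"dy":0.5,"dz":-9.5,"wx":0,"wy":0,"wz":0}]' 6.5
python3 -m pendant '[{"dx":0,"dy":0,"dz":0,"wx":0,"wy":0,"wz":0},{"dx":0,"dy":0,"dz":0,"wx":0,"wy":0,"wz":0},{"dx":0,"dy":0,"dz":0,"wx":0,"wy":0,"wz":0}]' 2.5
python3 - <<'E'
from h import *
for n in ['side','wrist']:
    p=optics.get_image(n); save(p,n+'3.png')
E
```

```text
t: 1.72
tcp_pos: [0.626, -0.0998, 0.1068]
ee_rot: [-1.178, 1.257, -1.256]
wrist_force: [0.0, 1.2, -0.2]
opening: 0.0651
t: 2.1
tcp_pos: [0.6264, -0.1001, 0.1072]
ee_rot: [-1.177, 1.256, -1.258]
wrist_force: [-0.0, -0.1, 0.3]
opening: 0.0248
```

View pics/side3.png

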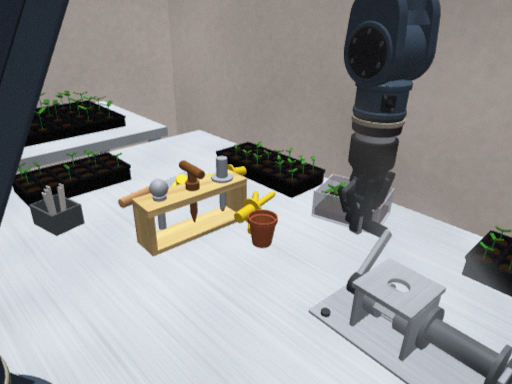

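View pics/wrist3.png

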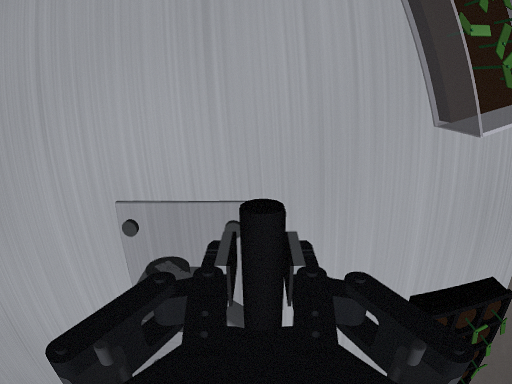

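The bar sits between the pads, with the fingers caging it loosely. The free-standing yellow look-alikes have toppled with nothing touching them; I'll watch that. Now I'll swing the crank up along its arc.

```bash
python3 -m pendant '[{"dx":-0.9,"dy":0.06,"dz":0.7,"wx":0,"wy":0,"wz":0},{"dx":-1.9,"dy":0.12,"dz":1.5,"wx":0,"wy":0,"wz":0},{"dx":-2.8,"dy":0.18,"dz":2.0,"wx":0,"wy":0,"wz":0},{"dx":-3.7,"dy":0.24,"dz":2.4,"wx":0,"wy":0,"wz":0},{"dx":-4.6,"dy":0.3,"dz":2.7,"wx":0,"wy":0,"wz":0}]'
python3 -m pendant '[{"dx":-1,"dy":0.06,"dz":0.3,"wx":0,"wy":0,"wz":0},{"dx":-2,"dy":0.12,"dz":0.4,"wx":0,"wy":0,"wz":0},{"dx":-2.7,"dy":0.17,"dz":0.5,"wx":0,"wy":0,"wz":0},{"dx":-3.1,"dy":0.2,"dz":0.5,"wx":0,"wy":0,"wz":0},{"dx":-3.1,"dy":0.2,"dz":0.5,"wx":0,"wy":0,"wz":0}]'
python3 - <<'E'
from h import *
for n in ['scene','side','wrist']:
    p=optics.get_image(n); save(p,n+'4.png'); np.savez(n+'4.npz',**p)
E
python3 m2.py 4
```

```text
t: 2.82
tcp_pos: [0.5831, -0.0974, 0.1357]
ee_rot: [-1.173, 1.251, -1.261]
wrist_force: [7.3, -0.8, 3.9]
opening: 0.0254
t: 3.45
tcp_pos: [0.5487, -0.095, 0.1383]
ee_rot: [-1.178, 1.257, -1.257]
wrist_force: [3.5, -1.0, 1.4]
opening: 0.0253
scene 1017 ((542.3543701171875, -223.01693725585938), (97.95037078857422, 100.39024353027344), 86.72026062011719)
 grip 242 [ 0.9166 -0.2321 -0.3256  0.5566 -0.0842  0.1659] [ 0.5238 -0.117   0.1442] [ 0.5921 -0.0649  0.19  ]
  len -0.037289880686928636 0.026699133520605316 ends [ 0.5224 -0.0755  0.178 ] [ 0.5811 -0.0904  0.1572]
side 2866 ((541.6304931640625, -223.19215393066406), (100.62666320800781, 107.09345245361328), 86.87762451171875)
 grip 832 [-0.123   0.9924  0.0048  0.5416 -0.1103  0.1632] [ 0.5029 -0.1453  0.1376] [ 0.5919 -0.0659  0.19  ]
  len -0.03548392562087635 0.043711641694083106 ends [ 0.546  -0.1456  0.163 ] [ 0.5363 -0.067   0.1634]
```

View pics/side4.png

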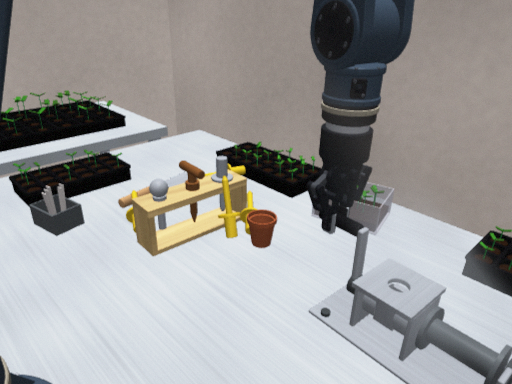

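View pics/scene4.png

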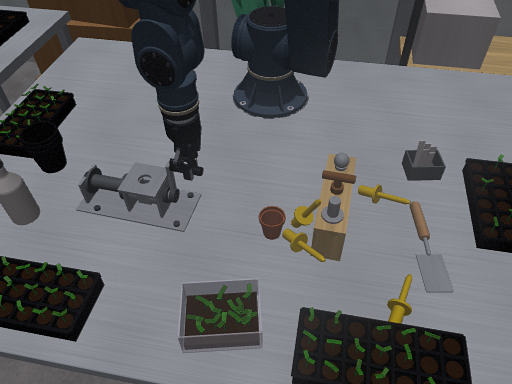

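The crank looks upright (side view, arm nearly vertical at col 360). The yellow pins now lie around the rack, and the grey pin is still in place. I'll release the crank, lift clear and measure its angle.

```bash
python3 -m pendant '[{"dx":0,"dy":0,"dz":0,"wx":0,"wy":0,"wz":0},{"dx":0,"dy":0,"dz":0,"wx":0,"wy":0,"wz":0},{"dx":0,"dy":0,"dz":3,"wx":0,"wy":0,"wz":0},{"dx":0,"dy":0,"dz":8,"wx":0,"wy":0,"wz":0},{"dx":-2,"dy":5,"dz":13,"wx":0,"wy":0,"wz":0}]' 5
python3 -m pendant '[{"dx":-4,"dy":6,"dz":1,"wx":0,"wy":0,"wz":0},{"dx":-6,"dy":12,"dz":1,"wx":0,"wy":0,"wz":0},{"dx":-6,"dy":16,"dz":2,"wx":0,"wy":0,"wz":0}]' 6.5
python3 - <<'E'
from h import *
for n in ['scene','side','wrist']:
    p=optics.get_image(n); save(p,n+'5.png'); np.savez(n+'5.npz',**p)
E
python3 m2.py 5; python3 m.py 5 | grep -E 'pin|scene|side'
```

```text
t: 4.22
tcp_pos: [0.5323, -0.0536, 0.2617]
ee_rot: [-1.177, 1.259, -1.259]
wrist_force: [1.4, 0.3, 0.3]
opening: 0.05
t: 4.6
tcp_pos: [0.4699, 0.1089, 0.2809]
ee_rot: [-1.179, 1.258, -1.257]
wrist_force: [0.7, -0.1, -0.1]
opening: 0.0654
scene 1013 ((542.3507080078125, -223.0369873046875), (98.13939666748047, 100.1889877319336), 86.52576446533203)
 grip 403 [ 0.025   0.9021  0.4307  0.5555 -0.1187  0.1533] [ 0.5379 -0.1498  0.091 ] [ 0.562  -0.0655  0.1716]
  len -0.05185849131341799 0.052693727332188356 ends [ 0.5542 -0.1655  0.131 ] [ 0.5568 -0.0712  0.176 ]
side 2840 ((541.5758056640625, -223.23202514648438), (100.6684799194336, 107.3905258178711), 86.75701904296875)
 grip 566 [ 0.0096  0.9996  0.0269  0.5419 -0.1148  0.1606] [ 0.5359 -0.1449  0.1465] [ 0.5568 -0.066   0.1679]
  len -0.030415805936880723 0.048791043597174566 ends [ 0.5416 -0.1452  0.1598] [ 0.5424 -0.0661  0.162 ]
scene plate 1179 ((543.6703491210938, -212.4896240234375), (139.70068359375, 105.8551025390625), 86.5437240600586) 0.09945654492137497
 pin top 128 [0.5884 0.2414 0.1556] [0.5707 0.2285 0.1456] [0.5996 0.2541 0.1611]
 pin grip 97 [0.5927 0.2408 0.1315] [0.5205 0.2284 0.1184] [0.5984 0.2539 0.1449]
 pin collar 216 [0.5902 0.2411 0.1115] [0.5202 0.1936 0.106 ] [0.6157 0.279  0.1148]
side plate 2978 ((545.7516479492188, -208.56863403320312), (126.68756866455078, 103.0190658569336), 86.59284210205078) 0.09775675600473932
 pin top 85 [0.5813 0.2368 0.153 ] [0.5701 0.2275 0.1456] [0.5955 0.2536 0.1574]
 pin grip 129 [0.5786 0.2342 0.1315] [0.5678 0.2055 0.1181] [0.5932 0.2519 0.1449]
 pin collar 102 [0.5778 0.2359 0.1103] [0.56   0.2149 0.1061] [0.6062 0.2617 0.1147]
```

View pics/side5.png

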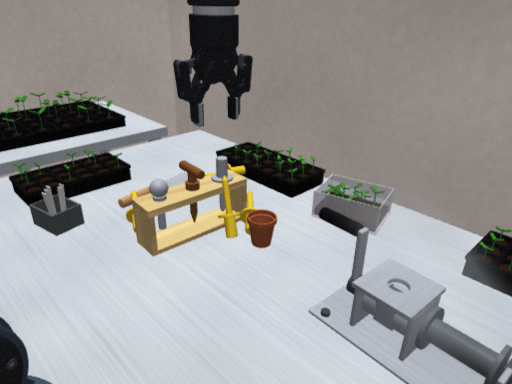

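View pics/scene5.png

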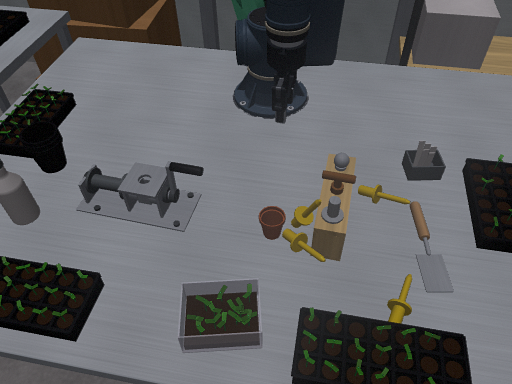

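```bash
python3 - <<'E'
from h import *
from scipy.optimize import least_squares
np.set_printoptions(precision=4,suppress=True)
yw=-.06; xh=np.array([np.cos(yw),np.sin(yw),0]); yh=np.array([-np.sin(yw),np.cos(yw),0]); O=np.array([.5422,-.2231,0])
A=[]
for n in ['scene','side']:
    p=dict(np.load(n+'5.npz')); W=cloud(p).reshape(-1,3); L=np.stack([(W-O)@xh,(W-O)@yh,W[:,2]],-1)
    L=L[(L[:,1]>.09)&(L[:,1]<.15)&(L[:,2]>.13)&(L[:,2]<.19)&(abs(L[:,0])<.04)]
    r=least_squares(lambda c:np.hypot(L[:,0]-c[0],L[:,2]-c[1])-.011,[0,.155],loss='soft_l1',f_scale=.002); print(n,len(L),r.x,L[:,0].min(),L[:,0].max(),np.percentile(L[:,2],98)); A.append(L)
L=np.vstack(A)
r=least_squares(lambda c:np.hypot(L[:,0]-c[0],L[:,2]-c[1])-.011,[0,.155],loss='soft_l1',f_scale=.002); print(r.x, 'ang',np.arctan2(r.x[0],r.x[1]-.056))
# pin
B=[]
for n in ['scene','side']:
    p=dict(np.load(n+'5.npz')); W=cloud(p).reshape(-1,3); C=p['color'].reshape(-1,3).astype(int)
    P=W[(W[:,2]>.119)&(W[:,2]<.153)&(np.hypot(W[:,0]-.585,W[:,1]-.24)<.022)&(C.max(1)-C.min(1)<40)]
    r=least_squares(lambda c:np.hypot(P[:,0]-c[0],P[:,1]-c[1])-.013,[.585,.24],loss='soft_l1',f_scale=.002); print('pin',n,len(P),r.x); B.append(P)
P=np.vstack(B); r=least_squares(lambda c:np.hypot(P[:,0]-c[0],P[:,1]-c[1])-.013,[.585,.24],loss='soft_l1',f_scale=.002); print(r.x)
# rack neighbours
p=dict(np.load('side5.npz')); im=cv2.resize(p['color'][110:260,110:290,::-1],None,fx=4,fy=4,interpolation=cv2.INTER_CUBIC); cv2.imwrite('pics/rack_side.png',im)
p=dict(np.load('scene5.npz')); im=cv2.resize(p['color'][140:270,250:420,::-1],None,fx=4.5,fy=4.5,interpolation=cv2.INTER_CUBIC); cv2.imwrite('pics/rack_scene.png',im)
W=cloud(p)
for r,c in [(157,341),(176,338),(204,334),(215,300),(190,372),(207,345),(207,322),(200,320)]: print(r,c,W[r,c])
E
```

```text
scene 226 [-0.0012  0.1574] -0.0076232743032400895 0.0115776337366371 0.170217331972115
side 434 [0.0006 0.1555] -0.012204785982805234 0.006890258248899149 0.16686736657370607
[0.0004 0.1559] ang 0.003822090606956076
pin scene 121 [0.5841 0.2414]
pin side 164 [0.5856 0.242 ]
[0.5848 0.2419]
157 341 [0.4341 0.2471 0.1483]
176 338 [0.5118 0.2437 0.1593]
204 334 [0.5946 0.2411 0.155 ]
215 300 [0.557  0.1686 0.0586]
190 372 [0.4202 0.3401 0.0357]
207 345 [0.5555 0.2688 0.1068]
207 322 [0.5653 0.2173 0.1072]
200 320 [0.5655 0.2106 0.13  ]
```

View pics/rack_side.png

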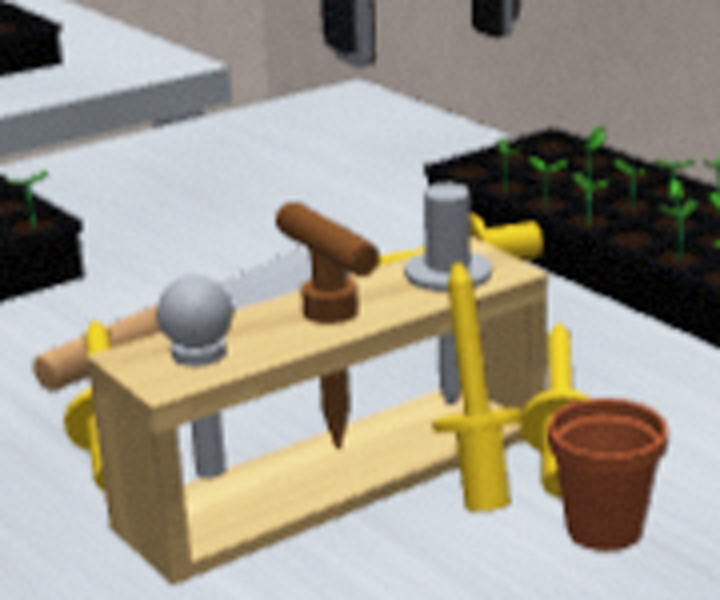

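View pics/rack_scene.png

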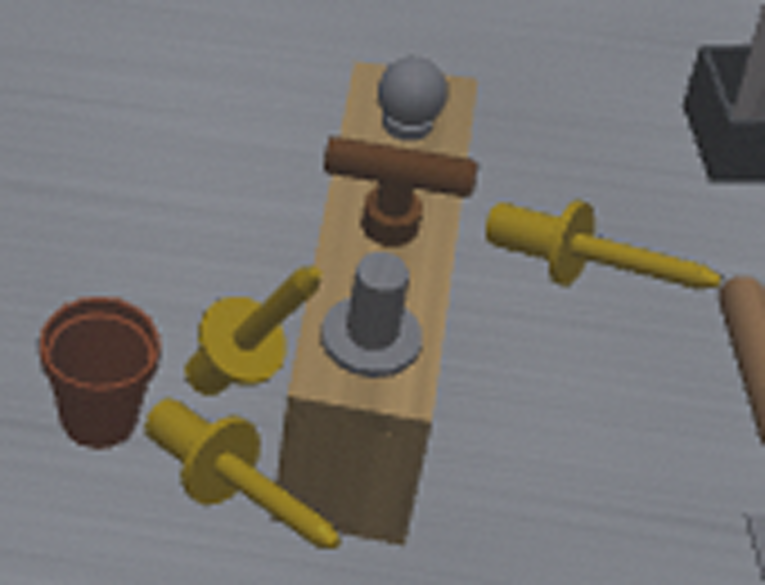

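The crank angle fits to 0.004 rad. A fallen yellow pin leans on the rack near the lock pin: its tip is at crop (315, 275) in the scene view, about (0.565, 0.211, 0.130) in world. I'll find out how much room that leaves for the fingers.

```bash
python3 - <<'E'
from h import *
np.set_printoptions(precision=4,suppress=True)
B=[]
for n in ['scene','side']:
    p=dict(np.load(n+'5.npz')); W=cloud(p).reshape(-1,3); C=p['color'].reshape(-1,3).astype(int)
    P=W[(C[:,0]-C[:,2]>90)&(C[:,1]-C[:,2]>60)&(C[:,2]<60)&(W[:,2]>.08)&(np.hypot(W[:,0]-.585,W[:,1]-.24)<.08)]
    for lo in np.arange(.08,.15,.01):
        Q=P[(P[:,2]>=lo)&(P[:,2]<lo+.01)]
        if len(Q): print(n,round(lo,3),len(Q),Q.mean(0),Q.min(0),Q.max(0))
    m=(C[:,0]-C[:,2]>25)&(W[:,2]>.14)&(W[:,2]<.17)&(np.hypot(W[:,0]-.51,W[:,1]-.24)<.07)&(C[:,0]<160)
    print('T',W[m].min(0),W[m].max(0),m.sum())
s=robot.observe();print(s['t'],s['q'],s['tcp_pos'])
E
```

```text
scene 0.12 5 [0.5643 0.2054 0.1269] [0.5598 0.2018 0.122 ] [0.5658 0.2106 0.13  ]
T [0.4972 0.2088 0.1465] [0.5732 0.2817 0.163 ] 203
side 0.08 30 [0.5539 0.1864 0.085 ] [0.5498 0.1823 0.0802] [0.5609 0.193  0.09  ]
side 0.09 30 [0.5566 0.1913 0.0945] [0.5509 0.185  0.09  ] [0.5655 0.1997 0.0988]
side 0.1 33 [0.5601 0.1977 0.1047] [0.5534 0.1898 0.1002] [0.633  0.2717 0.1097]
side 0.11 30 [0.5596 0.2004 0.115 ] [0.5564 0.195  0.1101] [0.566  0.2079 0.1194]
side 0.12 15 [0.5627 0.2043 0.1232] [0.5597 0.1983 0.1201] [0.5665 0.2087 0.1268]
T [0.4926 0.2055 0.1409] [0.5098 0.2798 0.159 ] 220
4.75 [0.2282 0.1551 0.0064 1.422  0.0001 1.86  ] [0.4714 0.1095 0.2811]
```

```bash
python3 -m pendant '[{"dx":3,"dy":3,"dz":0,"wx":0,"wy":0,"wz":-0.16},{"dx":6,"dy":6,"dz":0,"wx":0,"wy":0,"wz":-0.32},{"dx":9,"dy":10,"dz":0,"wx":0,"wy":0,"wz":-0.48},{"dx":11.3,"dy":13.2,"dz":-2,"wx":0,"wy":0,"wz":-0.64},{"dx":11.3,"dy":13.2,"dz":-5,"wx":0,"wy":0,"wz":-0.8}]' 5
python3 -m pendant '[{"dx":0,"dy":0,"dz":0,"wx":0,"wy":0,"wz":0}]'
python3 - <<'E'
from h import *
for n in ['side','wrist','scene']:
    p=optics.get_image(n); save(p,n+'6.png')
E
```

```text
t: 5.38
tcp_pos: [0.5868, 0.2405, 0.2289]
ee_rot: [-0.664, 1.815, -1.815]
wrist_force: [-0.4, -0.0, -0.4]
opening: 0.0503
t: 5.5
tcp_pos: [0.584, 0.2381, 0.2278]
ee_rot: [-0.674, 1.813, -1.814]
wrist_force: [-0.7, -0.7, -0.4]
opening: 0.0502
```

View pics/wrist6.png

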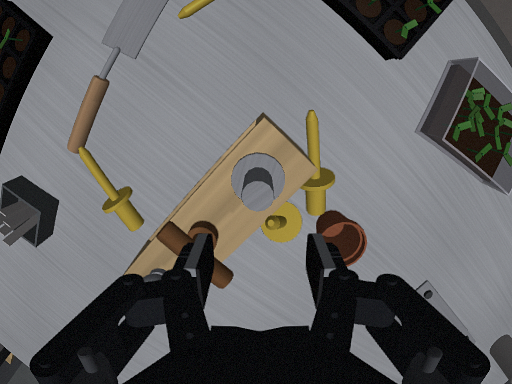

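View pics/side6.png

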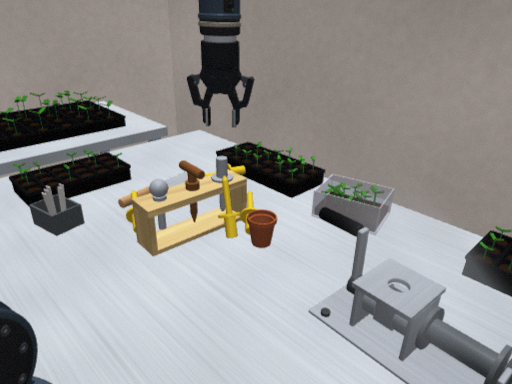

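The pin (wrist view, col 258) is centred between the fingers, and this turned grasp keeps both fingers off the T handle and the leaning yellow tip. Descending.

```bash
python3 -m pendant '[{"dx":0.1,"dy":0.2,"dz":-3,"wx":0,"wy":0,"wz":0},{"dx":0.1,"dy":0.2,"dz":-6,"wx":0,"wy":0,"wz":0},{"dx":0.1,"dy":0.2,"dz":-6.5,"wx":0,"wy":0,"wz":0},{"dx":0.1,"dy":0.2,"dz":-6.5,"wx":0,"wy":0,"wz":0}]'
python3 - <<'E'
from h import *
for n in ['side','wrist','scene']:
    p=optics.get_image(n); save(p,n+'7.png')
E
```

```text
t: 6.15
tcp_pos: [0.5864, 0.2414, 0.1673]
ee_rot: [-0.666, 1.811, -1.811]
wrist_force: [0.4, -0.1, -0.2]
opening: 0.05
```

View pics/wrist7.png

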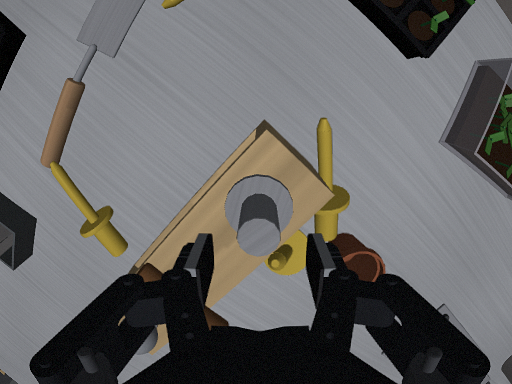

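View pics/side7.png

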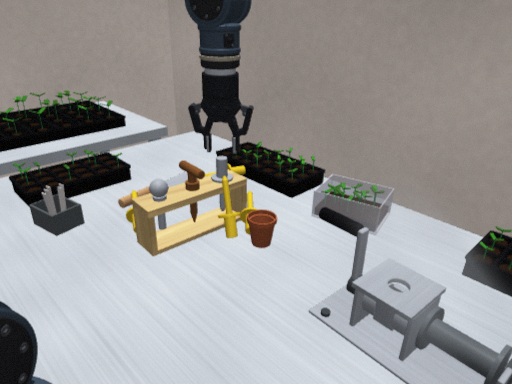

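```bash
python3 -m pendant '[{"dx":-0.1,"dy":0.05,"dz":-2,"wx":0,"wy":0,"wz":0},{"dx":-0.1,"dy":0.05,"dz":-4,"wx":0,"wy":0,"wz":0},{"dx":-0.1,"dy":0.05,"dz":-5.1,"wx":0,"wy":0,"wz":0},{"dx":-0.1,"dy":0.05,"dz":-5.1,"wx":0,"wy":0,"wz":0}]'
python3 - <<'E'
from h import *
for n in ['side','wrist','scene']:
    p=optics.get_image(n); save(p,n+'8.png')
E
```

```text
t: 6.8
tcp_pos: [0.5848, 0.242, 0.1147]
ee_rot: [-0.668, 1.812, -1.812]
wrist_force: [0.8, -0.5, 0.1]
opening: 0.05
```

View pics/wrist8.png

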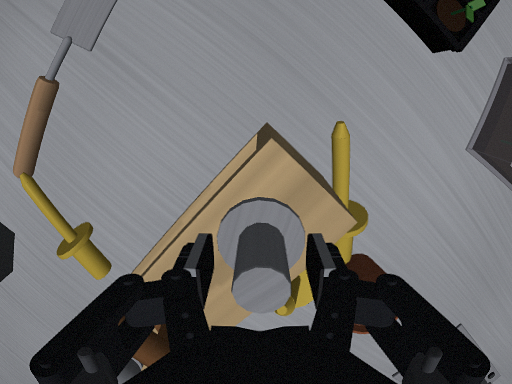

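View pics/side8.png

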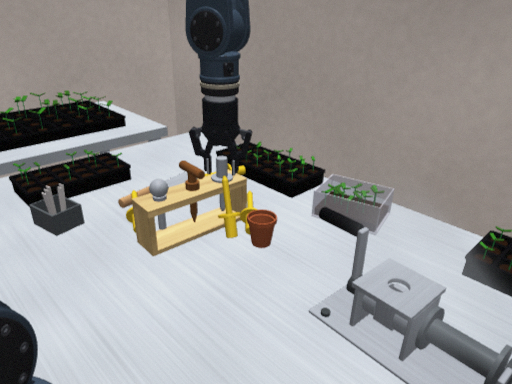

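The grip is centred between the pads and the yellow tip is clear of the fingers. I'll rise 2 mm and close.

```bash
python3 -m pendant '[{"dx":0,"dy":0,"dz":0.2,"wx":0,"wy":0,"wz":0},{"dx":0,"dy":0,"dz":0.2,"wx":0,"wy":0,"wz":0},{"dx":0,"dy":0,"dz":0.2,"wx":0,"wy":0,"wz":0},{"dx":0,"dy":0,"dz":0.2,"wx":0,"wy":0,"wz":0},{"dx":0,"dy":0,"dz":0.2,"wx":0,"wy":0,"wz":0}]' 1.5
python3 -m pendant '[{"dx":0,"dy":0,"dz":1,"wx":0,"wy":0,"wz":0},{"dx":0,"dy":0,"dz":2,"wx":0,"wy":0,"wz":0},{"dx":0,"dy":0,"dz":3,"wx":0,"wy":0,"wz":0},{"dx":0,"dy":0,"dz":3,"wx":0,"wy":0,"wz":0}]'
python3 - <<'E'
from h import *
for n in ['side','wrist','scene']:
    p=optics.get_image(n); save(p,n+'9.png')
E
```

```text
t: 7.58
tcp_pos: [0.5855, 0.2422, 0.118]
ee_rot: [-0.665, 1.811, -1.811]
wrist_force: [-0.1, -0.5, 6.2]
opening: 0.0246
t: 8.07
tcp_pos: [0.5855, 0.2423, 0.148]
ee_rot: [-0.665, 1.811, -1.811]
wrist_force: [0.3, 1.1, -1.8]
opening: 0.0246
```

View pics/wrist9.png

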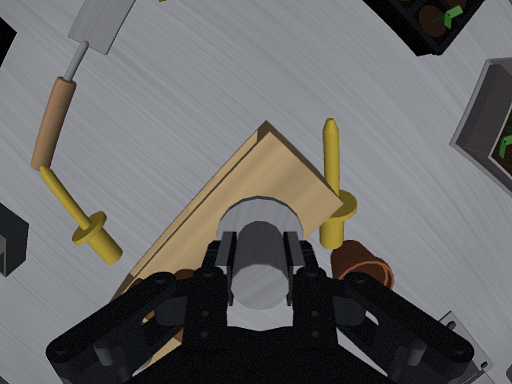

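View pics/side9.png

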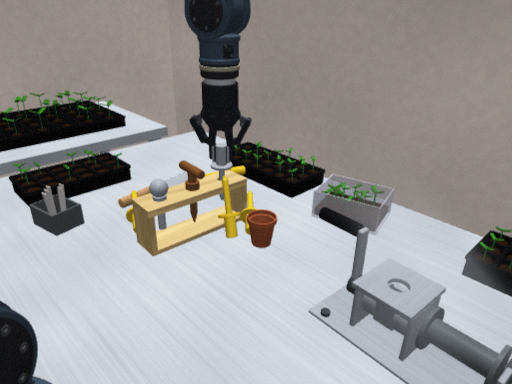

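The pin is held and lifted. Next I raise it well clear and carry it over, turning back as it goes.

```bash
python3 -m pendant '[{"dx":0,"dy":0,"dz":3,"wx":0,"wy":0,"wz":0},{"dx":0,"dy":0,"dz":6.5,"wx":0,"wy":0,"wz":0},{"dx":0,"dy":0,"dz":10,"wx":0,"wy":0,"wz":0},{"dx":0,"dy":0,"dz":13.5,"wx":0,"wy":0,"wz":0},{"dx":0,"dy":-1,"dz":16,"wx":0,"wy":0,"wz":0}]'
python3 -m pendant '[{"dx":0,"dy":-4,"dz":0,"wx":0,"wy":0,"wz":0.08},{"dx":-1,"dy":-8,"dz":0,"wx":0,"wy":0,"wz":0.2},{"dx":-1.5,"dy":-12,"dz":0,"wx":0,"wy":0,"wz":0.32},{"dx":-2,"dy":-16,"dz":0,"wx":0,"wy":0,"wz":0.44},{"dx":-2.5,"dy":-20,"dz":0,"wx":0,"wy":0,"wz":0.56}]'
python3 -m pendant '[{"dx":-0.5,"dy":-4,"dz":0,"wx":0,"wy":0,"wz":0.08},{"dx":-1,"dy":-8,"dz":0,"wx":0,"wy":0,"wz":0.16},{"dx":-1.2,"dy":-12,"dz":0,"wx":0,"wy":0,"wz":0.24},{"dx":-1.5,"dy":-16,"dz":0,"wx":0,"wy":0,"wz":0.24},{"dx":-1.8,"dy":-20,"dz":0,"wx":0,"wy":0,"wz":0.24}]'
python3 - <<'E'
from h import *
for n in ['side','scene']:
    p=optics.get_image(n); save(p,n+'10.png')
E
```

```text
t: 8.85
tcp_pos: [0.585, 0.2324, 0.3079]
ee_rot: [-0.667, 1.811, -1.811]
wrist_force: [1.2, 0.1, -2.9]
opening: 0.0247
t: 9.48
tcp_pos: [0.5595, 0.0308, 0.3064]
ee_rot: [-1.052, 1.428, -1.427]
wrist_force: [0.8, 0.4, -2.8]
opening: 0.025
t: 10.1
tcp_pos: [0.5416, -0.1692, 0.3064]
ee_rot: [-1.178, 1.257, -1.256]
wrist_force: [0.7, 0.7, -1.5]
opening: 0.0248
```

View pics/side10.png

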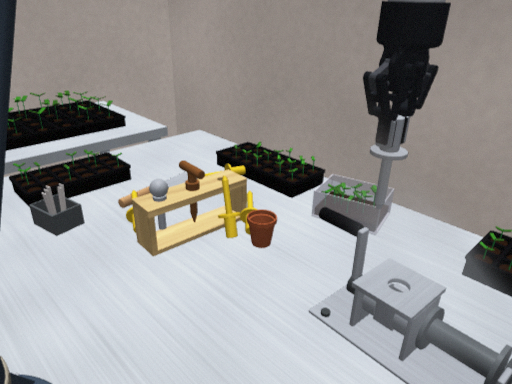

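View pics/scene10.png

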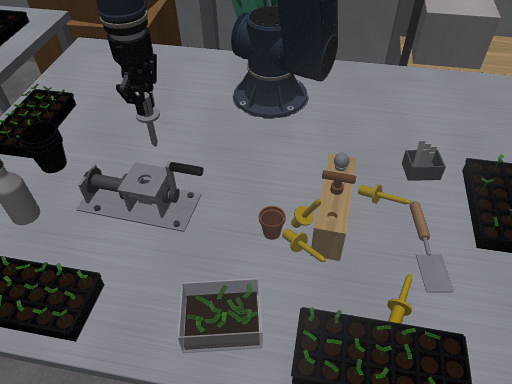

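The pin hangs straight below the gripper (side view tip at 383, 208). I'll move over the hole and stop with the tip just above the plate.

```bash
python3 -m pendant '[{"dx":0,"dy":-3,"dz":0,"wx":0,"wy":0,"wz":0},{"dx":0.05,"dy":-5.4,"dz":-1,"wx":0,"wy":0,"wz":0},{"dx":0.05,"dy":-5.4,"dz":-4,"wx":0,"wy":0,"wz":0},{"dx":0.05,"dy":-5.4,"dz":-7.5,"wx":0,"wy":0,"wz":0},{"dx":0.05,"dy":-5.4,"dz":-9.2,"wx":0,"wy":0,"wz":0}]'
python3 -m pendant '[{"dx":0,"dy":0,"dz":0,"wx":0,"wy":0,"wz":0}]'
python3 - <<'E'
from h import *
from scipy.optimize import least_squares
np.set_printoptions(precision=4,suppress=True)
s=robot.observe();T=s['tcp_pos'];print(T,s['wrist_force'])
for n in ['side','scene']:
    p=optics.get_image(n); save(p,n+'11.png'); np.savez(n+'11.npz',**p)
    r,c=proj(p,T); r=int(r);c=int(c); r0=max(0,r-60)
    cv2.imwrite(f'pics/{n}11c.png',cv2.resize(p['color'][r0:r+130,c-80:c+80,::-1],None,fx=3,fy=3,interpolation=cv2.INTER_CUBIC))
    W=cloud(p).reshape(-1,3)
    for lo,hi in [(.117,.14),(.14,.165),(.165,.185)]:
        P=W[(W[:,2]>lo)&(W[:,2]<hi)&(np.hypot(W[:,0]-.542,W[:,1]+.223)<.03)]
        if len(P)>8:
            f=least_squares(lambda c:np.hypot(P[:,0]-c[0],P[:,1]-c[1])-.007,[.542,-.223],loss='soft_l1',f_scale=.002)
            print(n,lo,len(P),f.x,P[:,2].min())
    P=W[(W[:,2]>.18)&(W[:,2]<.215)&(np.hypot(W[:,0]-.542,W[:,1]+.223)<.035)]; print('collar z',np.percentile(P[:,2],[5,25,50,75,95]))
E
```

```text
t: 10.82
tcp_pos: [0.5415, -0.221, 0.2125]
ee_rot: [-1.179, 1.26, -1.254]
wrist_force: [0.3, -0.2, -0.9]
opening: 0.0249
t: 10.95
tcp_pos: [0.5417, -0.221, 0.2133]
ee_rot: [-1.179, 1.26, -1.254]
wrist_force: [0.9, 0.3, -1.8]
opening: 0.0246
[ 0.5417 -0.221   0.2133] [ 0.9324  0.3171 -1.8186]
side 0.117 104 [ 0.542  -0.2212] 0.11765584854067256
side 0.14 149 [ 0.5416 -0.2211] 0.1403957228353379
side 0.165 131 [ 0.5416 -0.2208] 0.16505956044914652
collar z [0.1841 0.2034 0.2059 0.2066 0.2121]
scene 0.117 28 [ 0.5403 -0.2221] 0.11874687149816912
scene 0.14 46 [ 0.5408 -0.2214] 0.1403011784059536
scene 0.165 40 [ 0.541  -0.2216] 0.16572484896396927
collar z [0.1844 0.207  0.2087 0.2096 0.2108]
```

View pics/side11c.png

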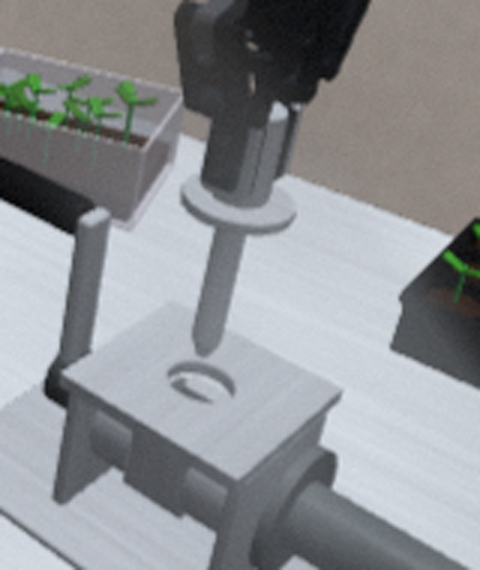

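View pics/scene11c.png

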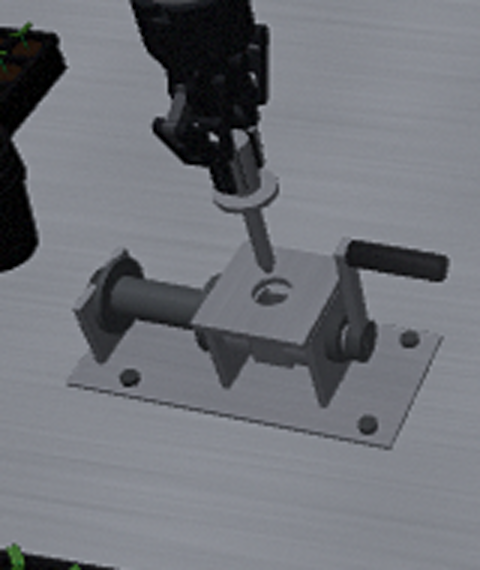

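The pin is vertical and within about 2 mm of the hole centre, where there is 9 mm of clearance. Inserting it.

```bash
python3 -m pendant '[{"dx":0.05,"dy":-0.2,"dz":-1.5,"wx":0,"wy":0,"wz":0},{"dx":0.05,"dy":-0.2,"dz":-3,"wx":0,"wy":0,"wz":0},{"dx":0.05,"dy":-0.2,"dz":-4.5,"wx":0,"wy":0,"wz":0},{"dx":0.05,"dy":-0.2,"dz":-6,"wx":0,"wy":0,"wz":0}]'
python3 -m pendant '[{"dx":0,"dy":0,"dz":-1.2,"wx":0,"wy":0,"wz":0},{"dx":0,"dy":0,"dz":-2.4,"wx":0,"wy":0,"wz":0},{"dx":0,"dy":0,"dz":-3.4,"wx":0,"wy":0,"wz":0},{"dx":0,"dy":0,"dz":-3.8,"wx":0,"wy":0,"wz":0},{"dx":0,"dy":0,"dz":-3.8,"wx":0,"wy":0,"wz":0}]'
```

```text
t: 11.55
tcp_pos: [0.5427, -0.2239, 0.1535]
ee_rot: [-1.178, 1.258, -1.257]
wrist_force: [0.3, 0.2, -2.2]
opening: 0.0247
t: 12.18
tcp_pos: [0.5429, -0.224, 0.1167]
ee_rot: [-1.178, 1.257, -1.257]
wrist_force: [-0.0, 0.2, -2.3]
opening: 0.0248
```

No contact force so far. I'll creep down until the collar touches.

```bash
python3 -m pendant '[{"dx":0,"dy":0,"dz":-0.2,"wx":0,"wy":0,"wz":0},{"dx":0,"dy":0,"dz":-0.4,"wx":0,"wy":0,"wz":0},{"dx":0,"dy":0,"dz":-0.4,"wx":0,"wy":0,"wz":0}]'; python3 -m pendant '[{"dx":0,"dy":0,"dz":-0.1,"wx":0,"wy":0,"wz":0},{"dx":0,"dy":0,"dz":-0.2,"wx":0,"wy":0,"wz":0},{"dx":0,"dy":0,"dz":-0.2,"wx":0,"wy":0,"wz":0}]'
python3 - <<'E'
from h import *
for n in ['side','scene']:
    p=optics.get_image(n); 
    r,c=proj(p,[.542,-.223,.1]); r=int(r);c=int(c)
    cv2.imwrite(f'pics/{n}12c.png',cv2.resize(p['color'][r-80:r+80,c-80:c+80,::-1],None,fx=3.5,fy=3.5,interpolation=cv2.INTER_CUBIC))
E
```

```text
t: 12.55
tcp_pos: [0.5429, -0.224, 0.1128]
ee_rot: [-1.178, 1.257, -1.257]
wrist_force: [0.3, 0.0, -2.5]
opening: 0.0247
t: 12.92
tcp_pos: [0.543, -0.224, 0.111]
ee_rot: [-1.178, 1.257, -1.257]
wrist_force: [-0.7, -0.2, 0.8]
opening: 0.0244
```

View pics/side12c.png

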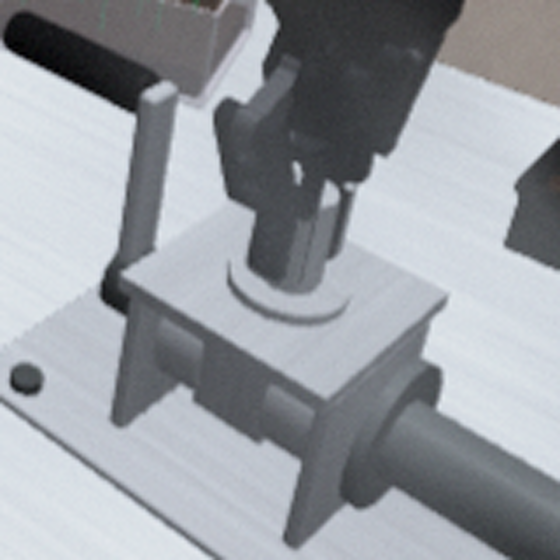

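The collar has just touched the plate: force changed by about 3 N and the view shows it lying flat. I'll press 1 mm more, release and lift away.

```bash
python3 -m pendant '[{"dx":0,"dy":0,"dz":-0.1,"wx":0,"wy":0,"wz":0},{"dx":0,"dy":0,"dz":-0.1,"wx":0,"wy":0,"wz":0}]'
python3 -m pendant '[{"dx":0,"dy":0,"dz":0,"wx":0,"wy":0,"wz":0},{"dx":0,"dy":0,"dz":0,"wx":0,"wy":0,"wz":0},{"dx":0,"dy":0,"dz":1,"wx":0,"wy":0,"wz":0},{"dx":0,"dy":0,"dz":4,"wx":0,"wy":0,"wz":0},{"dx":0,"dy":0,"dz":8,"wx":0,"wy":0,"wz":0}]' 5
python3 -m pendant '[{"dx":0,"dy":0,"dz":4,"wx":0,"wy":0,"wz":0},{"dx":-3,"dy":0,"dz":8,"wx":0,"wy":0,"wz":0},{"dx":-8,"dy":3,"dz":11,"wx":0,"wy":0,"wz":0},{"dx":-12,"dy":8,"dz":11,"wx":0,"wy":0,"wz":0},{"dx":-12,"dy":12,"dz":11,"wx":0,"wy":0,"wz":0}]'
python3 - <<'E'
from h import *
from scipy.optimize import least_squares
np.set_printoptions(precision=4,suppress=True)
for n in ['side','scene']:
    p=optics.get_image(n); save(p,n+'13.png'); np.savez(n+'13.npz',**p)
    r,c=proj(p,[.542,-.223,.1]); r=int(r);c=int(c)
    cv2.imwrite(f'pics/{n}13c.png',cv2.resize(p['color'][r-80:r+80,c-80:c+80,::-1],None,fx=3.5,fy=3.5,interpolation=cv2.INTER_CUBIC))
    W=cloud(p).reshape(-1,3); d=np.hypot(W[:,0]-.542,W[:,1]+.223)
    P=W[(d<.024)&(d>.018)&(W[:,2]>.09)&(W[:,2]<.115)]; print(n,'collar z',np.percentile(P[:,2],[10,50,90]), 'top',W[d<.015][:,2].max())
    A=np.c_[P[:,:2]-[.542,-.223],np.ones(len(P))]; print(np.linalg.lstsq(A,P[:,2],rcond=None)[0])
yw=-.06; xh=np.array([np.cos(yw),np.sin(yw),0]); yh=np.array([-np.sin(yw),np.cos(yw),0]); O=np.array([.5422,-.2231,0]);A=[]
for n in ['scene','side']:
    p=dict(np.load(n+'13.npz')); W=cloud(p).reshape(-1,3); L=np.stack([(W-O)@xh,(W-O)@yh,W[:,2]],-1)
    A.append(L[(L[:,1]>.09)&(L[:,1]<.15)&(L[:,2]>.13)&(L[:,2]<.19)&(abs(L[:,0])<.04)])
L=np.vstack(A)
r=least_squares(lambda c:np.hypot(L[:,0]-c[0],L[:,2]-c[1])-.011,[0,.155],loss='soft_l1',f_scale=.002); print('ang',np.arctan2(r.x[0],r.x[1]-.056))
E
```

```text
t: 13.28
tcp_pos: [0.543, -0.224, 0.1109]
ee_rot: [-1.177, 1.256, -1.258]
wrist_force: [-3.2, 1.2, 9.8]
opening: 0.0242
t: 13.9
tcp_pos: [0.5425, -0.2238, 0.1905]
ee_rot: [-1.178, 1.258, -1.256]
wrist_force: [-0.6, 0.6, 0.4]
opening: 0.0504
t: 14.52
tcp_pos: [0.4207, -0.1031, 0.3015]
ee_rot: [-1.176, 1.257, -1.26]
wrist_force: [0.9, 0.2, 0.2]
opening: 0.0498
side collar z [0.0991 0.1035 0.1046] top 0.1513737885086622
[ 0.0569 -0.0137  0.1033]
scene collar z [0.1009 0.1051 0.107 ] top 0.15576661903510283
[-0.0491 -0.0301  0.105 ]
ang 0.0044627914659507335
```

View pics/side13c.png

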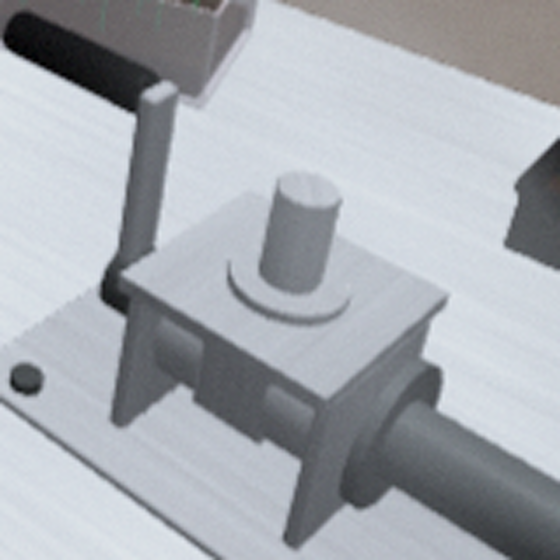

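View pics/scene13.png

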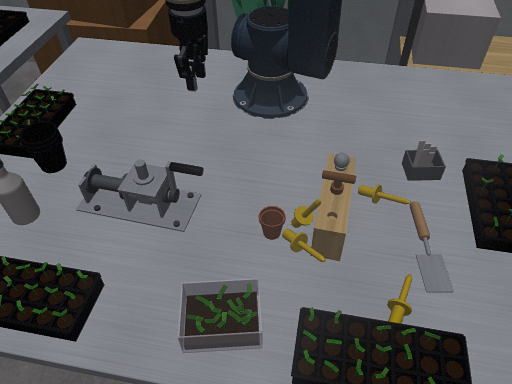

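The collar lies flat on the plate: its top face is at about 0.104 m, which is the plate at 0.098 plus 6 mm, and the grip top is about 0.15 m. The crank is at 0.004 rad, and the gripper is open and clear.

```bash
python3 -m pendant '[{"dx":0,"dy":0,"dz":0,"wx":0,"wy":0,"wz":0},{"dx":0,"dy":0,"dz":0,"wx":0,"wy":0,"wz":0}]'; python3 -c "
from workcell import sign_off
print(sign_off())"
```

```text
t: 14.88
tcp_pos: [0.4233, -0.1046, 0.2998]
ee_rot: [-1.178, 1.257, -1.257]
wrist_force: [-0.3, -0.1, -0.5]
opening: 0.0498
the job is handed in; nothing more can be done
None
```

The winch is locked, and I handed the job in at about 15 s of the 58 s allowed. I swung the crank upright and let go of it. Then I took the grey pin from the rack, pushed it through the plate and shaft until its collar touched the plate, released it and backed away.

**Last checks:**
- **Crank:** about 0.004 rad from upright, both before and after the pin went in.
- **Pin:** its collar lies flat. The upper face is at 103–105 mm, against 104 mm expected, and the grip's top is at about 151–156 mm, against 150 mm expected.
- **Force:** the highest wrist force in the readings was about 10 N, when the collar was pressed down.
- **Robot:** the gripper is open and touching nothing.

**Went differently:**
- **First move refused:** the rows lacked some keys, so the arm did not move until I sent it again.
- **Yellow look-alikes fell:** they toppled by themselves early in the run, while the arm was at the winch and well away from them. One came to rest leaning beside the grey pin, so I turned the grasp about 40° to avoid it. I saw no contact with any of them, and the last picture shows all four still on the bench.

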